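# Swing the soldering board home and pin it with the holding arm

### The job

Swing the long soldering board round on its pivot stud by pushing its free end away from the robot, until its far side bears on the rubber buffer, and press it there for a moment with about 10 N. Let go, then push the pin of the steel holding arm round until it bears on the board's near side and nips it with about 10 N against the buffer, so that the board stays gripped between arm and buffer when you leave. The board is brittle, so never put more than 15 N on it; keep the crucible standing on it and leave the jar, the brick and the hammer alone.

Things in the scene. Friction and masses are not known exactly. Their poses are not given: they have to be found in the camera images.
- board: Off-white brittle soldering board, 320 x 100 x 24 mm, 0.35-0.7 kg, flat on the bench. Origin: centre of its pivot hole, on the underside. x runs to the free end (at 295 mm), z up. Sides: y = -50 mm (near, to push on) and y = +50 mm (far, meets the buffer). It swings home anticlockwise seen from above (yaw grows) by 0.2-0.55 rad; it is smooth (friction 0.3): 1-2 N at the free end slide it.
- pivot: Fixed upright steel stud through the hole at the board's end (1.5 mm of play), with a washer and nut 34 mm across above the board, 39 mm tall. Origin: on its axis, on the bench.
- stop: Fixed aluminium bracket, 50 mm tall, 185-215 mm from the stud, on the board's far side, with a sprung rubber buffer (20 mm disc, centre 14 mm up; 16 N per mm, 10 mm travel) on a screw. Origin: on the bench under the buffer face at its MIDDLE setting; y points away from the board. The face really lies up to 14 mm to either side along y, set anew each time and not measured: find it by feel.
- latch_base: Fixed round foot (48 mm across, 30 mm tall) of the holding arm, near the free end, outside the board's swing. Origin: on the arm's pivot axis, on the bench.
- latch (a joint): Angle of the steel holding arm, rad: grows clockwise seen from above, towards the board; at 0 the arm points along -y of latch_base. Starts at -0.4 to 0.5, meets the seated board at about 1.6 to 2.5. Stiff friction pivot, 0.4 N m: about 5 N at the pin just to turn it; stays where left and holds back about 6 N.
- latch_pin (a point): Top centre of the upright steel pin at the holding arm's end: 16 mm thick, 4 to 60 mm above the bench, 80 mm from the arm's pivot axis. The pin bears on the board's near side, 10 to 60 mm from the free end. The arm itself is a flat bar 12 mm wide, 30 to 38 mm above the bench; its hub is 46 mm tall.
- crucible: White ceramic dish, 52 mm across, 30 mm tall, standing loose on the board between stud and middle. Origin: centre of its underside.
- jar: Amber glass jar, 60 mm across, 70 mm tall, loose on the bench. Origin: centre of underside.
- brick: Off-white firebrick half, 110 x 115 x 64 mm, loose on the bench. Origin: centre of underside.
- hammer: Small hammer, 220 mm long, lying on the bench. Origin: middle of its length, at the underside.
Not all that is in view belongs to the job. What is shaped like the latch_base but blue, brown or green is not meant.

How it is judged:
By the outcome, as a careful person would: the job done as asked, in the order asked, and still so for the second after the job is handed in, with the robot touching nothing.
It also fails if it takes over 67 s, if anything falls off the work surface, if the arm or the gripper's body presses on something with over 40 N, if the wrist force passes 120 N, or if a joint passes its speed limit or range.

### The arm

A 7-joint arm with a two-finger parallel gripper is mounted at the origin on the work surface. World frame = base frame: x ahead of the robot, y to its left, z up, the work surface at z = 0. Lengths are in mm, angles in rad, forces in N, time in s.
With the tool pointing down it reaches from about 400 to 875 mm from the base axis. Payload 4.4 kg.
Tool frame: the origin (TCP) lies at the very end of the fingers, on their centre line; the grasp point (between the pads) lies 19 mm behind it; z points along the fingers, y is the line along which they close (so a half turn about z gives the same grasp; the last joint's range is limited). The gripper opens to 85 mm and grips with 20 to 120 N. Pads are 22 mm wide; open, the fingers measure 114 mm over their backs; the gripper's body (76 mm by 85 mm) begins 54 mm behind the grasp point. The pads swing forward as they close: fully open they stand 13 mm farther back than shut.
Start: joints at [-1.188, 0.628, 0.038, 1.517, -0.027, 0.996, -0.02], TCP at [282.004, 585.655, 207.513] pointing down, gripper open.
Joint ranges: [-3.06, 3.06], [-0.37, 2.12], [-1.25, 1.32], [0.18, 2.47], [-1.1, 4.24], [0.23, 1.98], [-2.94, 2.94]. Speed limits (rad/s): [2.57, 2.57, 3.14, 3.14, 3.14, 3.14, 3.14].

### API

Orientations are given as [roll, pitch, yaw] about the fixed x, y, z axes, in that order (R = Rz(yaw) Ry(pitch) Rx(roll)).
In Python, from cell import ctrl gives the robot as it stands.
- The arm moves only by the tool step_arm, never from a script. Its argument "series" is a list that holds one entry, the list of rows, each a list of 7 numbers: the turn, a rotation vector about the tool's x, y, z as a fraction of full scale, then the shift along the tool's x, y, z as a fraction of full scale, then the closure, from 0 (fully open) to 1 (shut). In form: [[[ax, ay, az, tx, ty, tz, gripper], ...]]. A call has 1 to 12 rows; each row shifts and turns the commanded pose from where the row before left it, along the tool's axes as they then stand; what a row does not reach is not made up. Full scale, the value 1, is 150 mm for a shift and 45 degrees for a turn. A row lasts 1/10 s, in which the tool goes at most 50 mm and 8.59 degrees, less where a joint would pass 70% of its speed; a pose out of reach is approached as far as the arm can. A call with a number of a shift or a turn outside -1 to 1 is refused whole. A call with a gripper value outside its range is refused whole. The fingers move at their own pace and stop on an object; the grip force is fixed at half the most. Time passes only in rows, so rows that do not move let the fingers close. It gives the time, the measured TCP pose, the force, the opening and the grip force at its end, in the units of the state.
- ctrl.read_state(): the state, without advancing time (a new reading comes with each control period).
- ctrl.get_image(name): name is "side" or "top" or "wrist"; returns a dict with "img" (384x512x3 uint8, red, green, blue), "fx", "fy", "cx", "cy" (pixels), "R" (3x3) and "t" (3): a world point X has camera coordinates R X + t. Camera axes: x right, y down, z forward; pixel columns grow to the right and rows downward; lengths in mm; the calibration is good to about 2 mm. The wrist camera is an equidistant fisheye: a pixel r from the principal point sees the ray r / f radians off the axis. A picture is of the moment at which its call begins. There is no depth.
- ctrl.finish_job(): hands the job in; it is judged then, once.
Trained networks look in a picture, given as the dict that the camera call returned (one of the last four; its "shot" number tells which), for a name from the list of things; names that differ only in an ending like _2 or _b are one class to them, and where a whole thing is asked for, a point or a joint stands for the part that bears it (a point fixed in the world has none). Each returns a list of dicts, best first, with "score" (0 to 1); they miss things now and then, are a little off and sometimes report something else, mostly with a low value. They report only what shows in the picture. A call takes as long as a camera call. They do not tell look-alikes from the thing itself.
- ctrl.recognise(picture, thing): "centre" ([column, row] in pixels, amid what is visible of it).
The state is a dict: "clock": time; "qpos": joint angles; "qd": joint speeds; "tau": joint torques, N m; "eef_pos": TCP position; "tool_rot": TCP orientation; "force": force on the tool from outside, world axes, zero at the start; "torque": the same for the moment, N m; "width": finger opening in mm; "gripper_force": force on a finger pad.
Only numpy, scipy, OpenCV 4.12 (cv2) and the standard library are available. Lean on these libraries where they do the work, as an engineer would, in place of code of your own. Each camera call takes 0.05 s, during which the arm holds its last target. There are 200 camera calls.

## Working session

There is one attempt and no reset: what is moved stays moved. The work goes in short steps, Python scripts to look and compute and a tool call to move; the robot and the scene stay as the last step left them, time stands still between calls to the robot, and variables do not carry over. Pictures are saved under pics/ and viewed, at most 10 in all, crops included, and the job is handed in when it is done.

Besides the shell and the picture viewer there is one more tool, called after "Request:" as name(argument=value, ...) on one line, values as JSON. step_arm: Moves the arm, as the interface text tells. Shift numbers are shares of 150 mm and turn numbers shares of 45 degrees, none past 1 either way. Its arguments: {"type":"object","properties":{"series":{"type":"array","items":{"type":"array","items":{"type":"array","items":{"type":"number","minimum":-1,"maximum":1}}}}},"required":["series"]}

```bash
mkdir -p pics; ls
cat > h.py <<'E'
import numpy as np, cv2
from cell import ctrl
def shot(cam,name=None):
    p=ctrl.get_image(cam)
    if name: cv2.imwrite('pics/'+name+'.png',cv2.cvtColor(p['img'],cv2.COLOR_RGB2BGR))
    return p
def ray(p,uv):
    d=np.array([(uv[0]-p['cx'])/p['fx'],(uv[1]-p['cy'])/p['fy'],1.])
    R=np.array(p['R']);t=np.array(p['t'])
    return -R.T@t, R.T@d
def atz(p,uv,z):
    c,d=ray(p,uv); return c+d*(z-c[2])/d[2]
def proj(p,X):
    x=np.array(p['R'])@np.array(X,float)+np.array(p['t'])
    return p['fx']*x[0]/x[2]+p['cx'],p['fy']*x[1]/x[2]+p['cy']
E
python3 - <<'E'
from h import *
s=ctrl.read_state();print({k:np.round(v,3).tolist() for k,v in s.items()})
H=dict(board=24,pivot=39,stop=50,latch_base=46,latch=34,latch_pin=60,crucible=54,jar=70,brick=64,hammer=20)
for cam in ('top','side'):
    p=shot(cam,cam+'0')
    print(cam,np.round(p['t'],0))
    for n,z in H.items():
        r=ctrl.recognise(p,n)[:3]
        print(n,[(np.round(d['centre'],0).tolist(),round(d['score'],2),np.round(atz(p,d['centre'],z)[:2]).tolist()) for d in r])
E
```

```text
pics
{'clock': 0.0, 'qpos': [-1.188, 0.629, 0.038, 1.518, -0.027, 0.996, -0.02], 'qd': [-0.001, 0.0, 0.001, 0.001, -0.001, 0.001, 0.002], 'tau': [0.0, -56.339, 1.226, -19.345, 0.011, 0.011, -0.0], 'eef_pos': [281.663, 585.06, 206.582], 'tool_rot': [-3.14, -0.0, 2.693], 'force': [0.446, -0.273, 0.637], 'torque': [-0.038, -0.013, -0.046], 'gripper_force': 0.0, 'width': 85.322}
top [  43.  624. 1062.]
board [([235.0, 185.0], 0.79, [650.0, 67.0])]
pivot [([176.0, 169.0], 0.7, [694.0, 215.0]), ([303.0, 221.0], 0.43, [552.0, -104.0])]
stop [([252.0, 132.0], 0.93, [780.0, 19.0]), ([305.0, 212.0], 0.43, [575.0, -108.0])]
latch_base [([313.0, 104.0], 0.83, [851.0, -141.0]), ([345.0, 296.0], 0.78, [362.0, -199.0]), ([278.0, 271.0], 0.63, [428.0, -34.0])]
latch [([281.0, 278.0], 0.72, [409.0, -43.0]), ([347.0, 304.0], 0.72, [338.0, -208.0]), ([302.0, 214.0], 0.65, [568.0, -101.0])]
latch_pin [([347.0, 306.0], 0.85, [340.0, -200.0]), ([311.0, 113.0], 0.82, [825.0, -131.0]), ([304.0, 217.0], 0.69, [561.0, -103.0])]
crucible [([219.0, 189.0], 0.54, [638.0, 106.0]), ([177.0, 170.0], 0.45, [688.0, 2
[... 242 characters left out ...]
], 0.48, [680.0, 199.0])]
stop [([302.0, 177.0], 0.97, [750.0, -19.0])]
latch_base [([357.0, 194.0], 0.86, [818.0, -160.0]), ([219.0, 294.0], 0.83, [334.0, -222.0]), ([273.0, 225.0], 0.63, [562.0, -122.0])]
latch [([212.0, 296.0], 0.86, [324.0, -210.0]), ([351.0, 192.0], 0.75, [823.0, -134.0]), ([256.0, 226.0], 0.72, [536.0, -89.0])]
latch_pin [([256.0, 228.0], 0.88, [512.0, -116.0]), ([209.0, 295.0], 0.82, [309.0, -223.0]), ([349.0, 194.0], 0.78, [786.0, -158.0])]
crucible [([239.0, 172.0], 0.6, [621.0, 99.0]), ([369.0, 251.0], 0.57, [670.0, -329.0])]
jar [([293.0, 278.0], 0.79, [470.0, -296.0])]
brick [([141.0, 158.0], 0.98, [433.0, 313.0])]
hammer [([371.0, 251.0], 0.76, [705.0, -310.0])]
```

View pics/top0.png

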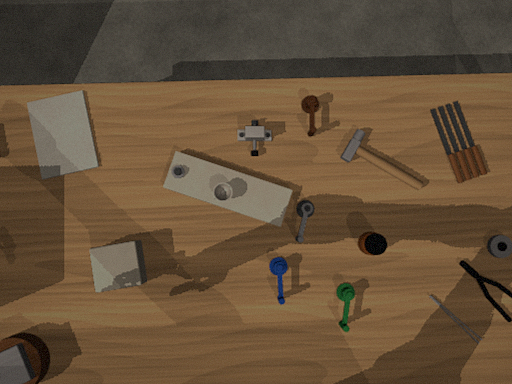

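View pics/side0.png

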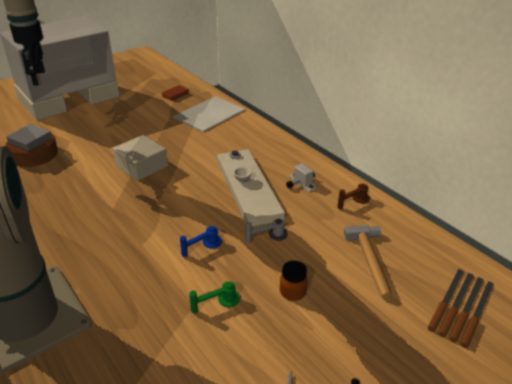

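Top view: the board runs from the stud (178,171) to its free end (~285,208). The grey latch hub is at (305,208) with its pin at (300,238), and the stop is at (254,134). The blue, green and brown copies are decoys. I'll measure more finely on an enlarged crop.

Run:
```python
from h import *
a=cv2.imread('pics/top0.png')[115:255,155:325]
cv2.imwrite('pics/topc.png',cv2.resize(a,None,fx=4,fy=4,interpolation=cv2.INTER_CUBIC))
b=cv2.imread('pics/side0.png')[145:250,210:330]
cv2.imwrite('pics/sidec.png',cv2.resize(b,None,fx=5,fy=5,interpolation=cv2.INTER_CUBIC))
```

```text
(no output)
```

View pics/topc.png

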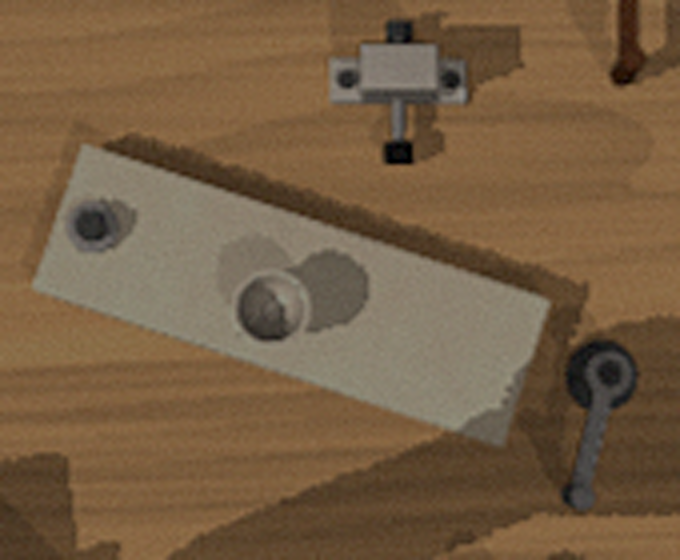

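View pics/sidec.png

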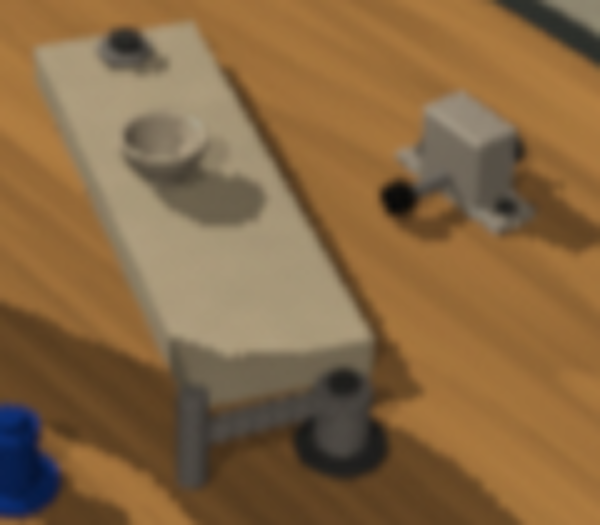

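```bash
cat > m.py <<'E'
from h import *
T=dict(c_fl=(83,143,24),c_nl=(33,290,24),c_fr=(550,300,24),c_nr=(503,447,24),stud=(95,223,39),hub=(610,372,46),pin=(578,496,60),buf=(398,158,18),cruc=(270,306,54))
S=dict(stud=(125,38,39),hub=(344,382,46),pin=(194,390,60),buf=(395,200,14),c_fr=(372,342,24),c_fl=(193,24,24),cruc=(165,135,54))
pt=ctrl.get_image('top');ps=ctrl.get_image('side')
for n,(u,v,z) in T.items(): print('top',n,np.round(atz(pt,(155+u/4-.4,115+v/4-.4),z),0))
for n,(u,v,z) in S.items(): print('side',n,np.round(atz(ps,(210+u/5-.4,145+v/5-.4),z),0))
E
python3 m.py
```

```text
top c_fl [744. 220.  24.]
top c_nl [649. 253.  24.]
top c_fr [633. -80.  24.]
top c_nr [539. -47.  24.]
top stud [690. 210.  39.]
top hub [ 585. -114.   46.]
top pin [508. -89.  60.]
top buf [730.  15.  18.]
top cruc [632.  99.  54.]
side stud [686. 210.  39.]
side hub [ 581. -118.   46.]
side pin [509. -91.  60.]
side buf [731.  14.  14.]
side c_fr [631. -83.  24.]
side c_fl [743. 217.  24.]
side cruc [632.  96.  54.]
```

Both views agree:
- **Stud:** (688,210).
- **Board:** yaw about -110°.
- **Buffer face:** near (727,14), so the seated yaw is about -93°.
- **Latch:** hub (583,-116), pin (508,-90).

I'm moving over with the fingers shut.

Request:
step_arm(series=[[[0, 0, 0, -0.235, -0.22, 0, 1], [0, 0, 0, -0.235, -0.22, 0, 1], [0, 0, 0, -0.235, -0.22, 0, 1], [0, 0, 0, -0.235, -0.22, 0, 1], [0, 0, 0, -0.235, -0.22, 0, 1], [0, 0, 0, -0.235, -0.22, 0, 1], [0, 0, 0, -0.235, -0.22, 0, 1], [0, 0, 0, -0.235, -0.22, 0, 1], [0, 0, 0, -0.235, -0.22, 0, 1], [0, 0, 0, -0.235, -0.22, 0, 1], [0, 0, 0, -0.235, -0.22, 0, 1], [0, 0, 0, -0.235, -0.22, 0, 1]]])

```text
clock: 2.4
eef_pos: [492.0, 43.5, 207.8]
tool_rot: [3.141, 0.001, 2.693]
force: [0.6, 0.1, -0.9]
width: 0.0
gripper_force: 0.0
```

Request:
step_arm(series=[[[0, 0, 0.19, 0, 0, 0, 1], [0, 0, 0.19, 0, 0, 0, 1], [0, 0, 0.19, 0, 0, 0, 1], [0, 0, 0.19, 0, 0, 0, 1], [0, 0, 0.19, 0, 0, 0, 1], [0, 0, 0.19, 0, 0, 0, 1], [0, 0, 0.19, 0, 0, 0, 1], [0, 0, 0.19, 0, 0, 0, 1], [0, 0, 0.19, 0, 0, 0, 1], [0, 0, 0.19, 0, 0, 0, 1], [0, 0, 0.19, 0, 0, 0, 1], [0, 0, 0.19, 0, 0, 0, 1]]])

```text
clock: 3.6
eef_pos: [491.4, 45.5, 207.7]
tool_rot: [3.141, -0.001, 0.896]
force: [-0.4, -0.4, -0.2]
width: 0.0
gripper_force: 0.0
```

Request:
step_arm(series=[[[0, 0, 0.19, 0, 0, 0, 1], [0, 0, 0.19, 0, 0, 0, 1], [0, 0, 0.19, 0, 0, 0, 1], [0, 0, 0.19, 0, 0, 0, 1], [0, 0, 0.19, 0, 0, 0, 1], [0, 0, 0.19, 0, 0, 0, 1], [0, 0, 0, 0, 0, 0, 1]]])

```text
clock: 4.3
eef_pos: [491.3, 45.5, 207.4]
tool_rot: [3.141, 0.0, 0.007]
force: [0.8, 0.5, 0.9]
width: -0.1
gripper_force: 0.0
```

Request:
step_arm(series=[[[0, 0, 0, 0.12, 0.3, 0, 1], [0, 0, 0, 0, 0, 0.32, 1], [0, 0, 0, 0, 0, 0.32, 1], [0, 0, 0, 0, 0, 0.32, 1], [0, 0, 0, 0, 0, 0.32, 1], [0, 0, 0, 0, 0, 0, 1], [0, 0, 0, 0, 0, 0, 1]]])

```text
clock: 5.0
eef_pos: [509.6, -0.0, 16.0]
tool_rot: [-3.141, 0.001, 0.008]
force: [-0.6, -1.1, 0.2]
width: 0.2
gripper_force: 0.0
```

Run:
```python
from h import *
p=shot('top')
a=p['img'][115:255,155:325,::-1]
cv2.imwrite('pics/t1.png',cv2.resize(a,None,fx=4,fy=4,interpolation=cv2.INTER_CUBIC))
```

```text
(no output)
```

View pics/t1.png

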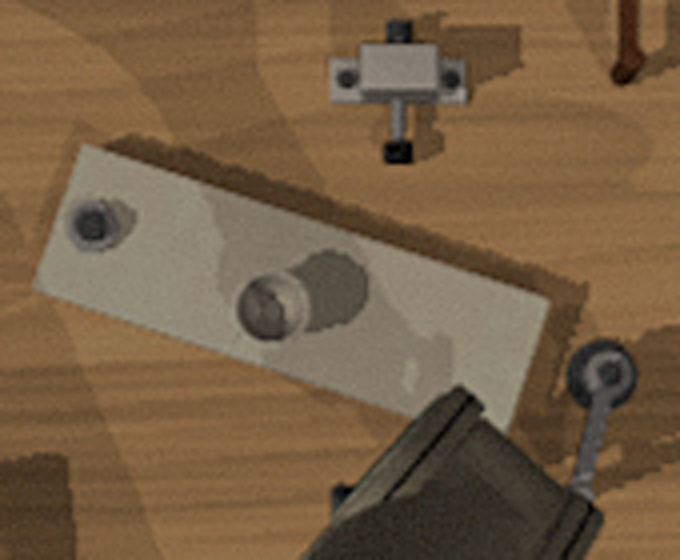

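The tool stands clear in front of the board's free end. I'm lowering it a little and moving in to contact.

Request:
step_arm(series=[[[0, 0, 0, 0.04, 0, 0.03, 1], [0, 0, 0, 0.04, 0, 0, 1], [0, 0, 0, 0.04, 0, 0, 1], [0, 0, 0, 0.03, 0.01, 0, 1], [0, 0, 0, 0.03, 0.01, 0, 1], [0, 0, 0, 0.03, 0.01, 0, 1], [0, 0, 0, 0.03, 0.01, 0, 1], [0, 0, 0, 0.03, 0.01, 0, 1], [0, 0, 0, 0.03, 0.01, 0, 1]]])

```text
clock: 5.95
eef_pos: [554.9, -8.5, 10.9]
tool_rot: [3.142, 0.0, 0.007]
force: [-0.0, 0.1, 0.3]
width: 0.1
gripper_force: 0.0
```

Request:
step_arm(series=[[[0, 0, 0, 0.03, 0.012, 0, 1], [0, 0, 0, 0.03, 0.012, 0, 1], [0, 0, 0, 0.03, 0.012, 0, 1], [0, 0, 0, 0.03, 0.012, 0, 1]]])

```text
clock: 6.35
eef_pos: [573.1, -15.5, 11.0]
tool_rot: [-3.142, 0.0, 0.007]
force: [-0.4, 0.4, 0.0]
width: 0.1
gripper_force: 0.0
```

Run:
```python
from h import *
p=shot('side')
a=p['img'][145:250,210:330,::-1]
cv2.imwrite('pics/s1.png',cv2.resize(a,None,fx=5,fy=5,interpolation=cv2.INTER_CUBIC))
```

```text
(no output)
```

View pics/s1.png

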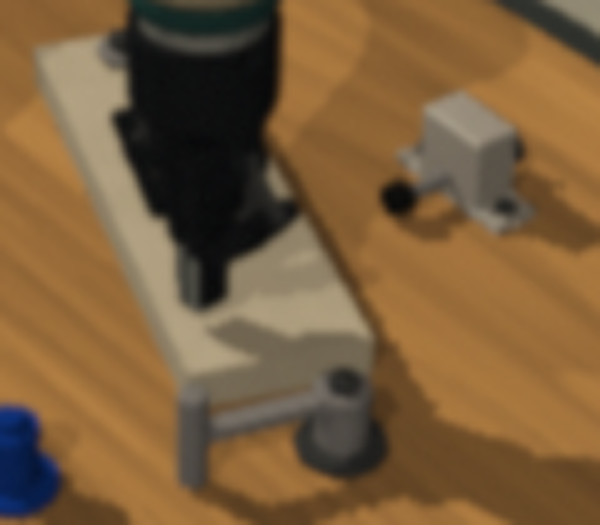

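Run:
```python
from h import *
p=shot('side'); s=ctrl.read_state()
print(s['eef_pos'],s['force'],s['torque'])
R=np.array(p['R']);print('cam',-R.T@np.array(p['t']))
f=lambda X:[round((a-b)*5) for a,b in zip(proj(p,X),(210,145))]
print('tcp',f(s['eef_pos']), 'tcp z=24',f([573,-15.5,24]),'tcp z30',f([573,-15.5,40]))
for n,X in dict(fl=[744,219,24],nl=[649,252,24],fr=[632,-81,24],nr=[539,-47,24],nr0=[539,-47,0],stud=[688,210,39]).items(): print(n,f(X))
r=ctrl.recognise(p,'board');print(r)
```

```text
[573.53040706 -15.8100998   11.0430918 ] [-0.58626412 -0.14834559  0.21886754] [-0.04909784  0.00544723 -0.04953006]
cam [ -44.79206653 -813.8030442   836.55779703]
tcp [202, 336] tcp z=24 [201, 317] tcp z30 [201, 292]
fl [190, 20]
nl [32, 47]
fr [369, 337]
nr [186, 373]
nr0 [185, 409]
stud [125, 35]
[{'centre': [248.0, 202.0], 'score': 0.85}]
```

The fingertips look to be above the board even though the reading says 11 mm. The board hasn't moved and there is no force, so the real tips sit about 17 mm higher than the TCP reading. I'm backing off to check their height against the bench by feel.

Request:
step_arm(series=[[[0, 0, 0, -0.2, -0.04, 0, 1], [0, 0, 0, -0.25, -0.04, 0, 1], [0, 0, 0, 0, 0, 0.02, 1], [0, 0, 0, 0, 0, 0.01, 1], [0, 0, 0, 0, 0, 0.01, 1], [0, 0, 0, 0, 0, 0, 1]]])

```text
clock: 7.1
eef_pos: [506.4, -4.0, 4.9]
tool_rot: [3.141, -0.001, 0.007]
force: [-0.8, 0.9, -1.0]
width: -0.3
gripper_force: 0.0
```

Run:
```python
from h import *
p=shot('side'); s=ctrl.read_state()
print(s['eef_pos'],s['force'])
u,v=map(int,proj(p,s['eef_pos']));print(u,v)
a=p['img'][v-60:v+40,u-60:u+60,::-1].copy()
a=cv2.resize(a,None,fx=5,fy=5,interpolation=cv2.INTER_CUBIC)
cv2.drawMarker(a,(300,300),(0,0,255),0,14,1)
cv2.imwrite('pics/s2.png',a)
```

```text
[506.21533856  -4.04596297   4.91426981] [ 0.67348206 -0.24767682 -0.17155583]
226 221
```

View pics/s2.png

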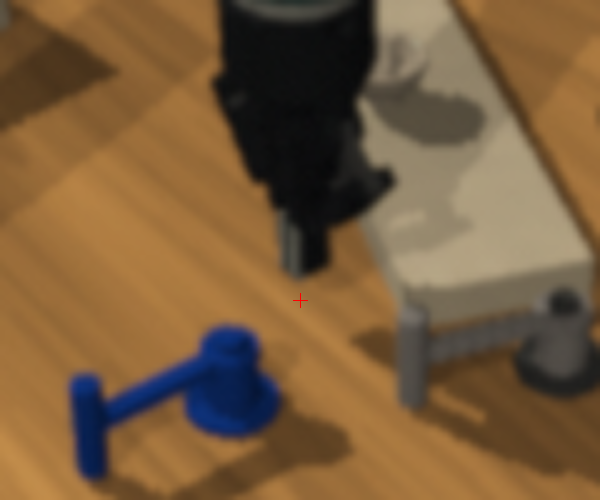

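The marked TCP lies about 19 mm below the visible tips, so the tips are really at about z 24. I'll lower in small steps and watch the force.

Request:
step_arm(series=[[[0, 0, 0, 0, 0, 0.015, 1], [0, 0, 0, 0, 0, 0.015, 1], [0, 0, 0, 0, 0, 0, 1]]])

```text
clock: 7.45
eef_pos: [505.0, -3.8, 0.1]
tool_rot: [-3.142, 0.0, 0.007]
force: [-0.3, 0.7, 0.6]
width: -0.4
gripper_force: 0.0
```

Request:
step_arm(series=[[[0, 0, 0, 0, 0, 0.013, 1], [0, 0, 0, 0, 0, 0.013, 1], [0, 0, 0, 0, 0, 0.013, 1], [0, 0, 0, 0, 0, 0, 1]]])

```text
clock: 7.85
eef_pos: [504.9, -3.7, -5.6]
tool_rot: [-3.141, 0.0, 0.007]
force: [0.2, 0.1, -0.1]
width: -0.2
gripper_force: 0.0
```

Eef z reads -5.6 with no bench contact, which confirms the offset (tips at about 13 mm). I'm going in again, checking force.

Request:
step_arm(series=[[[0, 0, 0, 0.06, 0, 0.01, 1], [0, 0, 0, 0.06, 0, 0, 1], [0, 0, 0, 0.04, 0.01, 0, 1], [0, 0, 0, 0.03, 0.01, 0, 1], [0, 0, 0, 0.03, 0.01, 0, 1], [0, 0, 0, 0.03, 0.01, 0, 1], [0, 0, 0, 0.03, 0.012, 0, 1]]])

```text
clock: 8.55
eef_pos: [546.0, -11.3, -7.1]
tool_rot: [-3.141, 0.003, 0.007]
force: [-3.2, -0.0, 0.6]
width: 0.3
gripper_force: 1.3
```

Request:
step_arm(series=[[[0, 0, 0, 0.03, 0.012, 0, 1], [0, 0, 0, 0.03, 0.012, 0, 1], [0, 0, 0, 0.03, 0.012, 0, 1]]])

```text
clock: 8.85
eef_pos: [560.7, -17.0, -6.9]
tool_rot: [3.141, 0.001, 0.006]
force: [-2.1, -1.1, -0.3]
width: 0.2
gripper_force: 1.2
```

Request:
step_arm(series=[[[0, 0, 0, 0.03, 0.012, 0, 1], [0, 0, 0, 0.03, 0.012, 0, 1], [0, 0, 0, 0.03, 0.012, 0, 1], [0, 0, 0, 0.03, 0.01, 0, 1], [0, 0, 0, 0.03, 0.01, 0, 1], [0, 0, 0, 0.03, 0.01, 0, 1]]])

```text
clock: 9.45
eef_pos: [588.1, -26.5, -6.8]
tool_rot: [3.142, -0.0, 0.007]
force: [-2.6, -1.4, 0.0]
width: 0.2
gripper_force: 1.2
```

Request:
step_arm(series=[[[0, 0, 0, 0.02, 0.006, 0, 1], [0, 0, 0, 0.02, 0.006, 0, 1], [0, 0, 0, 0.01, 0, 0, 1]]])

```text
clock: 9.75
eef_pos: [595.6, -28.3, -6.9]
tool_rot: [3.141, -0.0, 0.007]
force: [-1.7, -1.8, 0.2]
width: 0.5
gripper_force: 1.3
```

Creeping on with 1 mm rows.

Request:
step_arm(series=[[[0, 0, 0, 0.008, 0.001, 0, 1], [0, 0, 0, 0.008, 0.001, 0, 1], [0, 0, 0, 0.008, 0.001, 0, 1], [0, 0, 0, 0.008, 0.001, 0, 1]]])

```text
clock: 10.15
eef_pos: [600.1, -28.6, -6.8]
tool_rot: [-3.142, 0.0, 0.007]
force: [-2.4, -0.6, 0.9]
width: -0.3
gripper_force: 1.2
```

Request:
step_arm(series=[[[0, 0, 0, 0.006, 0.001, 0, 1], [0, 0, 0, 0.006, 0.001, 0, 1], [0, 0, 0, 0.006, 0.001, 0, 1]]])

```text
clock: 10.45
eef_pos: [602.8, -29.1, -6.9]
tool_rot: [3.142, 0.0, 0.007]
force: [-2.7, -1.5, 0.9]
width: 0.2
gripper_force: 1.2
```

Request:
step_arm(series=[[[0, 0, 0, 0.006, 0.001, 0, 1], [0, 0, 0, 0.006, 0.001, 0, 1], [0, 0, 0, 0.006, 0.001, 0, 1]]])

```text
clock: 10.75
eef_pos: [605.5, -29.5, -6.9]
tool_rot: [-3.142, 0.0, 0.007]
force: [-2.8, -1.1, 0.4]
width: 0.1
gripper_force: 1.3
```

Request:
step_arm(series=[[[0, 0, 0, 0.004, 0, 0, 1], [0, 0, 0, 0.004, 0, 0, 1]]])

```text
clock: 10.95
eef_pos: [606.7, -29.5, -6.9]
tool_rot: [-3.142, 0.0, 0.007]
force: [-3.0, -1.5, 0.5]
width: 0.3
gripper_force: 1.3
```

Request:
step_arm(series=[[[0, 0, 0, 0.003, 0, 0, 1], [0, 0, 0, 0.003, 0, 0, 1]]])

```text
clock: 11.15
eef_pos: [607.6, -29.5, -6.9]
tool_rot: [-3.142, 0.0, 0.007]
force: [-2.6, -0.6, 1.0]
width: -0.4
gripper_force: 1.3
```

Request:
step_arm(series=[[[0, 0, 0, 0.003, 0, 0, 1], [0, 0, 0, 0.003, 0, 0, 1]]])

```text
clock: 11.35
eef_pos: [608.5, -29.5, -6.8]
tool_rot: [-3.142, -0.0, 0.007]
force: [-2.6, -1.7, 0.8]
width: -0.1
gripper_force: 1.3
```

Request:
step_arm(series=[[[0, 0, 0, 0.003, 0, 0, 1], [0, 0, 0, 0.003, 0, 0, 1]]])

```text
clock: 11.55
eef_pos: [609.4, -29.4, -6.9]
tool_rot: [-3.142, 0.0, 0.007]
force: [-2.2, -1.6, 1.0]
width: 0.3
gripper_force: 1.3
```

Run:
```python
from h import *
p=shot('top')
a=p['img'][115:255,155:325,::-1]
cv2.imwrite('pics/t2.png',cv2.resize(a,None,fx=4,fy=4,interpolation=cv2.INTER_CUBIC))
```

```text
(no output)
```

View pics/t2.png

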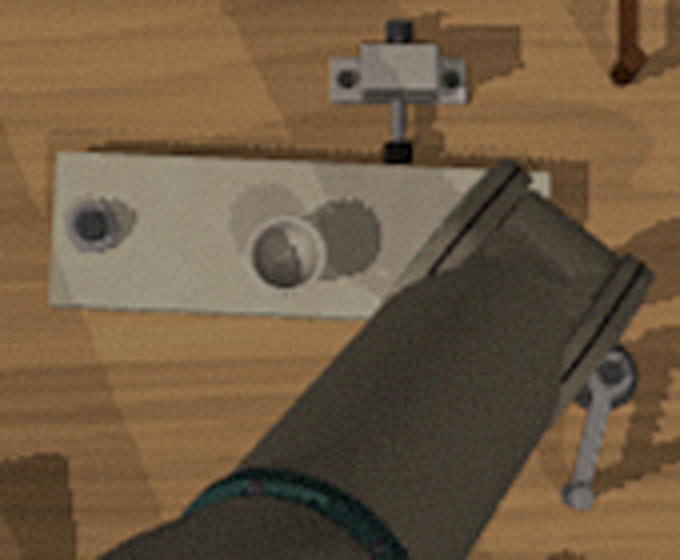

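The crucible is riding along, and the board edge (row ~165 at column 398) is about a millimetre off the buffer (~163). Continuing in fine steps.

Request:
step_arm(series=[[[0, 0, 0, 0.003, 0, 0, 1], [0, 0, 0, 0.002, 0, 0, 1]]])

```text
clock: 11.8
eef_pos: [610.2, -29.5, -6.9]
tool_rot: [-3.142, 0.0, 0.007]
force: [-2.9, 0.0, -0.2]
width: 0.3
gripper_force: 1.3
```

Request:
step_arm(series=[[[0, 0, 0, 0.003, 0, 0, 1], [0, 0, 0, 0.002, 0, 0, 1]]])

```text
clock: 12.0
eef_pos: [610.9, -29.4, -6.9]
tool_rot: [-3.142, -0.0, 0.007]
force: [-2.7, -2.0, -0.0]
width: -0.0
gripper_force: 1.3
```

Request:
step_arm(series=[[[0, 0, 0, 0.003, 0, 0, 1], [0, 0, 0, 0.002, 0, 0, 1]]])

```text
clock: 12.2
eef_pos: [611.7, -29.5, -6.8]
tool_rot: [-3.142, -0.0, 0.007]
force: [-2.4, -2.1, 0.3]
width: 0.5
gripper_force: 1.3
```

Request:
step_arm(series=[[[0, 0, 0, 0.003, 0, 0, 1], [0, 0, 0, 0.002, 0, 0, 1]]])

```text
clock: 12.4
eef_pos: [612.4, -29.4, -6.9]
tool_rot: [-3.142, 0.0, 0.007]
force: [-2.5, -0.8, 0.4]
width: -0.2
gripper_force: 1.2
```

Request:
step_arm(series=[[[0, 0, 0, 0.003, 0, 0, 1], [0, 0, 0, 0.002, 0, 0, 1]]])

```text
clock: 12.6
eef_pos: [613.2, -29.4, -6.9]
tool_rot: [3.142, -0.0, 0.007]
force: [-2.1, -1.3, -0.0]
width: 0.2
gripper_force: 1.3
```

Request:
step_arm(series=[[[0, 0, 0, 0.003, 0, 0, 1], [0, 0, 0, 0.002, 0, 0, 1]]])

```text
clock: 12.8
eef_pos: [613.8, -29.5, -6.9]
tool_rot: [3.142, 0.0, 0.007]
force: [-2.3, -0.8, 1.4]
width: 0.1
gripper_force: 1.6
```

Request:
step_arm(series=[[[0, 0, 0, 0.002, 0, 0, 1], [0, 0, 0, 0.002, 0, 0, 1]]])

```text
clock: 13.0
eef_pos: [613.9, -29.5, -6.9]
tool_rot: [-3.141, 0.001, 0.007]
force: [-4.5, -1.7, 2.5]
width: 0.0
gripper_force: 2.2
```

Request:
step_arm(series=[[[0, 0, 0, 0.003, 0, 0, 1], [0, 0, 0, 0, 0, 0, 1]]])

```text
clock: 13.2
eef_pos: [614.0, -29.5, -6.9]
tool_rot: [-3.141, 0.002, 0.006]
force: [-4.6, -1.7, 1.4]
width: 0.2
gripper_force: 2.5
```

Request:
step_arm(series=[[[0, 0, 0, 0.005, 0, 0, 1], [0, 0, 0, 0, 0, 0, 1]]])

```text
clock: 13.4
eef_pos: [614.2, -29.5, -7.0]
tool_rot: [-3.141, 0.003, 0.006]
force: [-6.7, -1.4, 2.1]
width: 0.3
gripper_force: 3.1
```

```bash
cat >> h.py <<'E'
def F(n=6):
    L=[]
    for _ in range(n):
        ctrl.get_image('wrist'); L.append(ctrl.read_state()['force'])
    print('F',np.mean(L,0).round(2),np.std(L,0).round(2),ctrl.read_state()['clock'])
E
python3 -c "
from h import *
F()"
```

```text
F [-6.04 -1.36  2.62] [0.41 0.4  0.63] 13.7
```

Request:
step_arm(series=[[[0, 0, 0, 0.005, 0, 0, 1], [0, 0, 0, 0.004, 0, 0, 1], [0, 0, 0, 0, 0, 0, 1]]])

```text
clock: 14.0
eef_pos: [614.3, -29.4, -7.2]
tool_rot: [-3.141, 0.005, 0.006]
force: [-9.0, -0.5, 4.6]
width: 0.1
gripper_force: 4.1
```

```bash
python3 -c "
from h import *
F(5)"
```

```text
F [-7.81 -1.2   4.22] [0.25 0.85 0.31] 14.25
```

Request:
step_arm(series=[[[0, 0, 0, 0.005, 0, 0, 1], [0, 0, 0, 0.003, 0, 0, 1], [0, 0, 0, 0, 0, 0, 1], [0, 0, 0, 0, 0, 0, 1]]])

```text
clock: 14.65
eef_pos: [614.4, -29.4, -7.3]
tool_rot: [-3.14, 0.007, 0.006]
force: [-9.7, -1.8, 4.9]
width: 0.4
gripper_force: 5.1
```

```bash
python3 -c "
from h import *
F(5)"
```

```text
F [-10.33  -1.41   5.29] [0.44 0.63 0.46] 14.9
```

The press reads a steady 10 N. I'm holding it briefly, then letting go, rising and moving round behind the pin.

Request:
step_arm(series=[[[0, 0, 0, 0, 0, 0, 1], [0, 0, 0, 0, 0, 0, 1], [0, 0, 0, 0, 0, 0, 1], [0, 0, 0, -0.05, 0, 0, 1], [0, 0, 0, -0.2, 0, 0, 1], [0, 0, 0, -0.2, 0, 0, 1], [0, 0, 0, 0, 0, -0.25, 1], [0, 0, 0, 0, 0, -0.25, 1], [0, 0, 0, -0.14, 0.22, 0, 1], [0, 0, 0, -0.14, 0.22, 0, 1], [0, 0, 0, -0.12, 0.22, 0, 1], [0, 0, 0, 0, 0, 0, 1]]])

```text
clock: 16.1
eef_pos: [490.7, -135.1, 69.5]
tool_rot: [3.137, -0.003, -0.002]
force: [-0.9, -0.1, 0.4]
width: -0.0
gripper_force: 0.0
```

Request:
step_arm(series=[[[0, 0, -0.19, 0, 0, 0, 1], [0, 0, -0.19, 0, 0, 0, 1], [0, 0, -0.19, 0, 0, 0, 1], [0, 0, -0.19, 0, 0, 0, 1], [0, 0, -0.19, 0, 0, 0, 1], [0, 0, -0.19, 0, 0, 0, 1], [0, 0, -0.19, 0, 0, 0, 1], [0, 0, -0.19, 0, 0, 0, 1], [0, 0, -0.05, 0, 0, 0, 1], [0, 0, 0, 0, 0, 0, 1]]])

```text
clock: 17.1
eef_pos: [492.7, -128.9, 68.5]
tool_rot: [3.14, -0.001, 1.238]
force: [-0.3, -0.5, -0.2]
width: -0.2
gripper_force: 0.0
```

Run:
```python
from h import *
for c in('top','side'):
    p=shot(c,c+'3')
    for n in ('board','latch_pin','crucible'):
        print(c,n,[(np.round(d['centre'],0).tolist(),round(d['score'],2)) for d in ctrl.recognise(p,n)[:4]])
a=cv2.imread('pics/top3.png')[115:255,155:325]
b=cv2.imread('pics/side3.png')[145:250,210:330]
cv2.imwrite('pics/c3.png',np.hstack([cv2.resize(a,(485,400),interpolation=2),cv2.resize(b,(315,400),interpolation=2)]))
```

```text
top board [([238.0, 173.0], 0.82), ([301.0, 216.0], 0.24)]
top latch_pin [([312.0, 110.0], 0.69), ([302.0, 217.0], 0.62), ([282.0, 283.0], 0.57)]
top crucible [([225.0, 176.0], 0.6), ([372.0, 158.0], 0.56)]
side board [([280.0, 193.0], 0.69)]
side latch_pin [([196.0, 242.0], 0.91), ([349.0, 193.0], 0.85), ([209.0, 293.0], 0.81), ([262.0, 227.0], 0.55)]
side crucible [([142.0, 156.0], 0.25)]
```

View pics/c3.png

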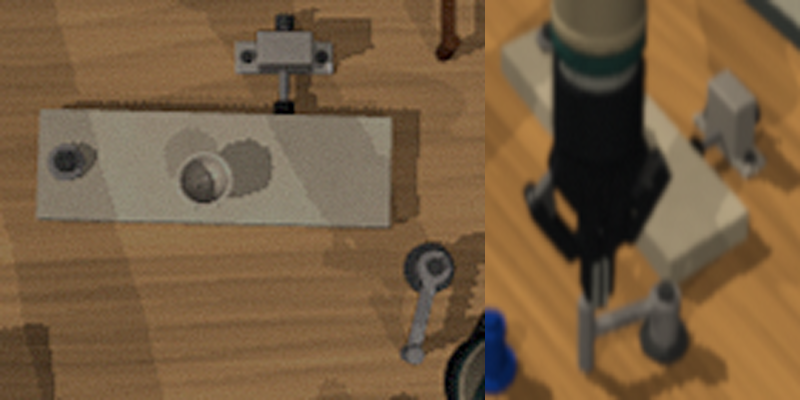

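The board rests at the buffer and the crucible is still on it. The tool is behind the pin and lined up with it. I'm lowering to bear on the pin above the bar, then going forward.

Request:
step_arm(series=[[[0, 0, 0, 0, 0, 0.15, 1], [0, 0, 0, 0, 0, 0.14, 1], [0, 0, 0, 0.05, 0, 0, 1], [0, 0, 0, 0.04, 0, 0, 1], [0, 0, 0, 0.02, 0, 0, 1], [0, 0, 0, 0.02, 0, 0, 1], [0, 0, 0, 0.01, 0, 0, 1], [0, 0, 0, 0, 0, 0, 1]]])

```text
clock: 18.3
eef_pos: [498.7, -109.7, 25.2]
tool_rot: [3.14, 0.0, 1.24]
force: [-0.8, -0.7, 0.9]
width: 0.0
gripper_force: 0.4
```

Request:
step_arm(series=[[[0, 0, 0, 0.02, 0, 0, 1], [0, 0, 0.04, 0.02, 0, 0, 1], [0, 0, 0.089, 0.037, -0.008, 0, 1], [0, 0, 0.089, 0.037, -0.008, 0, 1], [0, 0, 0.089, 0.037, -0.008, 0, 1]]])

```text
clock: 18.8
eef_pos: [502.9, -88.6, 24.9]
tool_rot: [-3.141, 0.002, 0.994]
force: [-3.5, -4.4, 4.4]
width: 0.3
gripper_force: 2.7
```

```bash
cat >> h.py <<'E'
def T():
    s=ctrl.read_state();r=s['eef_pos'][:2]-np.array([583,-116]);y=s['tool_rot'][2]
    f=s['force'][:2];c,n=np.cos(y),np.sin(y)
    print('radius',np.hypot(*r).round(1),'phi',np.degrees(np.arctan2(r[1],r[0])).round(1),'yaw',np.degrees(y).round(1),'Ffwd',(f@[c,n]).round(1),'Flat',(f@[-n,c]).round(1),'fwd/lat of r',(r@[c,n]).round(1),(r@[-n,c]).round(1),s['eef_pos'].round(1))
E
python3 -c "
from h import *
T()"
```

```text
radius 84.7 phi 161.1 yaw 56.9 Ffwd -5.6 Flat 0.5 fwd/lat of r -20.8 82.1 [502.9 -88.6  24.9]
```

Request:
step_arm(series=[[[0, 0, 0.089, 0.037, -0.007, 0, 1], [0, 0, 0.089, 0.037, -0.007, 0, 1], [0, 0, 0.089, 0.037, -0.007, 0, 1], [0, 0, 0.089, 0.037, -0.007, 0, 1], [0, 0, 0.089, 0.037, -0.007, 0, 1], [0, 0, 0.089, 0.037, -0.007, 0, 1], [0, 0, 0.089, 0.037, -0.007, 0, 1]]])

```text
clock: 19.5
eef_pos: [523.4, -54.8, 24.5]
tool_rot: [-3.139, 0.003, 0.505]
force: [-4.5, -0.6, 4.3]
width: 0.1
gripper_force: 2.8
```

```bash
python3 -c "
from h import *
T()"
```

```text
radius 85.4 phi 134.3 yaw 29.0 Ffwd -4.2 Flat 1.7 fwd/lat of r -22.5 82.4 [523.4 -54.8  24.5]
```

Request:
step_arm(series=[[[0, 0, 0.089, 0.038, -0.007, 0, 1], [0, 0, 0.089, 0.038, -0.007, 0, 1], [0, 0, 0.089, 0.037, -0.007, 0, 1], [0, 0, 0.089, 0.037, -0.007, 0, 1], [0, 0, 0.089, 0.037, -0.007, 0, 1], [0, 0, 0.089, 0.037, -0.007, 0, 1], [0, 0, 0.089, 0.037, -0.007, 0, 1], [0, 0, 0.089, 0.037, -0.007, 0, 1], [0, 0, 0.089, 0.037, -0.007, 0, 1], [0, 0, 0.089, 0.037, -0.007, 0, 1]]])

```text
clock: 20.5
eef_pos: [574.3, -30.5, 23.8]
tool_rot: [-3.137, 0.008, -0.191]
force: [-6.4, 4.0, 2.7]
width: 0.3
gripper_force: 3.0
```

```bash
python3 -c "
from h import *
T()"
```

```text
radius 86.0 phi 95.8 yaw -11.0 Ffwd -7.0 Flat 2.8 fwd/lat of r -24.8 82.3 [574.3 -30.5  23.8]
```

Request:
step_arm(series=[[[0, 0, 0.06, 0.024, -0.005, 0, 1], [0, 0, 0.06, 0.024, -0.005, 0, 1], [0, 0, 0.03, 0.013, -0.003, 0, 1], [0, 0, 0.03, 0.013, -0.003, 0, 1]]])

```text
clock: 20.9
eef_pos: [586.2, -30.0, 23.8]
tool_rot: [-3.137, 0.008, -0.33]
force: [-5.2, 4.7, 3.5]
width: -0.0
gripper_force: 2.9
```

```bash
python3 -c "
from h import *
T()"
```

```text
radius 86.0 phi 87.9 yaw -18.9 Ffwd -6.4 Flat 2.7 fwd/lat of r -24.8 82.4 [586.2 -30.   23.8]
```

Request:
step_arm(series=[[[0, 0, 0.019, 0.008, -0.0015, 0, 1], [0, 0, 0.019, 0.008, -0.0015, 0, 1], [0, 0, 0.019, 0.008, -0.0015, 0, 1], [0, 0, 0.019, 0.008, -0.0015, 0, 1]]])

```text
clock: 21.3
eef_pos: [591.2, -30.3, 23.8]
tool_rot: [-3.137, 0.008, -0.389]
force: [-4.7, 5.7, 3.7]
width: 0.1
gripper_force: 3.0
```

Request:
step_arm(series=[[[0, 0, 0.014, 0.006, -0.001, 0, 1], [0, 0, 0.014, 0.006, -0.001, 0, 1]]])

```text
clock: 21.5
eef_pos: [593.1, -30.5, 23.8]
tool_rot: [-3.137, 0.008, -0.411]
force: [-3.7, 5.6, 3.9]
width: 0.1
gripper_force: 3.0
```

Run:
```python
from h import *
T();F(4)
a=shot('top')['img'][115:255,155:325,::-1]
cv2.imwrite('pics/t4.png',cv2.resize(a,None,fx=4,fy=4,interpolation=2))
```

```text
radius 86.1 phi 83.3 yaw -23.5 Ffwd -5.6 Flat 3.7 fwd/lat of r -24.9 82.5 [593.1 -30.5  23.8]
F [-3.1   5.54  2.93] [0.46 0.21 0.38] 21.7
```

View pics/t4.png

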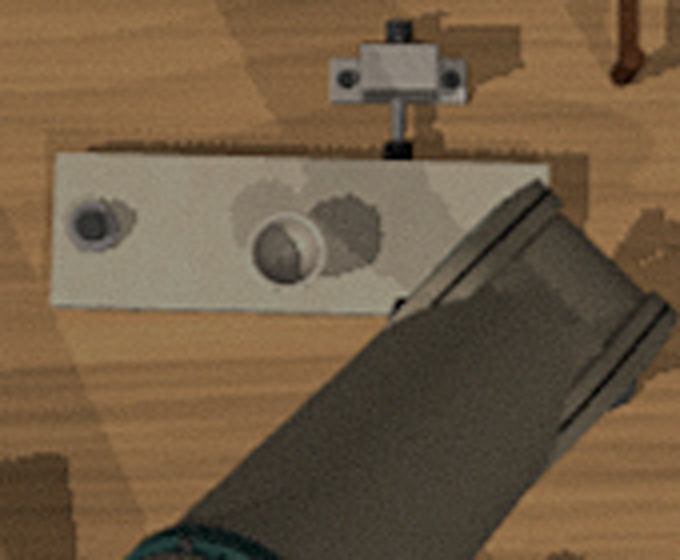

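The board is on the buffer and the arm hides the pin, so I'm going on by feel. That was the last picture I may view.

Request:
step_arm(series=[[[0, 0, 0.007, 0.003, -0.0005, 0, 1], [0, 0, 0.007, 0.003, -0.0005, 0, 1], [0, 0, 0.007, 0.003, -0.0005, 0, 1]]])

```text
clock: 22.05
eef_pos: [594.4, -30.8, 23.7]
tool_rot: [-3.137, 0.008, -0.427]
force: [-3.9, 5.8, 2.6]
width: -0.1
gripper_force: 2.9
```

```bash
python3 -c "
from h import *
F(2);T()"
```

```text
F [-3.32  6.06  2.85] [0.24 0.38 0.16] 22.15
radius 85.9 phi 82.3 yaw -24.5 Ffwd -5.9 Flat 4.4 fwd/lat of r -24.8 82.3 [594.5 -30.8  23.7]
```

Request:
step_arm(series=[[[0, 0, 0.007, 0.003, -0.003, 0, 1], [0, 0, 0.007, 0.003, -0.003, 0, 1], [0, 0, 0.007, 0.003, -0.002, 0, 1], [0, 0, 0.007, 0.003, -0.001, 0, 1]]])

```text
clock: 22.55
eef_pos: [596.5, -31.1, 23.7]
tool_rot: [-3.138, 0.008, -0.45]
force: [-4.1, 4.3, 3.2]
width: -0.2
gripper_force: 2.8
```

```bash
python3 -c "
from h import *
F(2);T()"
```

```text
F [-3.33  4.74  3.04] [0.46 0.54 0.34] 22.65
radius 86.0 phi 80.9 yaw -25.7 Ffwd -4.9 Flat 3.5 fwd/lat of r -24.6 82.4 [596.6 -31.1  23.7]
```

Request:
step_arm(series=[[[0, 0, 0.007, 0.003, -0.002, 0, 1], [0, 0, 0.007, 0.003, -0.002, 0, 1], [0, 0, 0.007, 0.003, -0.001, 0, 1], [0, 0, 0, 0, 0, 0, 1]]])

```text
clock: 23.05
eef_pos: [598.1, -31.4, 23.7]
tool_rot: [-3.138, 0.007, -0.466]
force: [-3.6, 4.5, 2.0]
width: 0.2
gripper_force: 2.6
```

```bash
python3 -c "
from h import *
F(2);T()"
```

```text
F [-3.33  3.47  2.63] [0.32 0.32 0.26] 23.15
radius 86.0 phi 79.9 yaw -26.7 Ffwd -4.4 Flat 2.0 fwd/lat of r -24.5 82.4 [598.1 -31.4  23.7]
```

Request:
step_arm(series=[[[0, 0, 0.007, 0.003, -0.001, 0, 1], [0, 0, 0.007, 0.003, -0.001, 0, 1], [0, 0, 0.007, 0.003, -0.001, 0, 1], [0, 0, 0.007, 0.003, -0.001, 0, 1], [0, 0, 0, 0, 0, 0, 1]]])

```text
clock: 23.65
eef_pos: [600.0, -31.7, 23.7]
tool_rot: [-3.139, 0.007, -0.488]
force: [-3.7, 3.5, 3.5]
width: 0.2
gripper_force: 2.6
```

```bash
python3 -c "
from h import *
F(2);T()"
```

```text
F [-3.46  4.6   2.23] [0.58 0.49 0.54] 23.75
radius 86.0 phi 78.6 yaw -28.0 Ffwd -4.9 Flat 3.1 fwd/lat of r -24.5 82.5 [600.  -31.7  23.7]
```

Request:
step_arm(series=[[[0, 0, 0.007, 0.003, -0.002, 0, 1], [0, 0, 0.007, 0.003, -0.001, 0, 1], [0, 0, 0.007, 0.003, -0.001, 0, 1], [0, 0, 0.007, 0.003, -0.001, 0, 1], [0, 0, 0, 0, 0, 0, 1]]])

```text
clock: 24.25
eef_pos: [600.5, -31.5, 23.7]
tool_rot: [-3.139, 0.01, -0.51]
force: [-7.1, 3.7, 5.4]
width: -0.0
gripper_force: 4.2
```

```bash
python3 -c "
from h import *
F(2);T()"
```

```text
F [-6.43  4.25  6.06] [0.62 0.24 0.2 ] 24.35
radius 86.2 phi 78.3 yaw -29.2 Ffwd -8.1 Flat 0.1 fwd/lat of r -26.0 82.2 [600.5 -31.6  23.7]
```

Contact with the board is felt at about 8 N. The pivot itself takes about 5 N, so I'm building up to about 14 N at the pin.

Request:
step_arm(series=[[[0, 0, 0, 0.004, 0, 0, 1], [0, 0, 0, 0.004, 0, 0, 1], [0, 0, 0, 0.003, 0, 0, 1], [0, 0, 0, 0, 0, 0, 1]]])

```text
clock: 24.75
eef_pos: [600.8, -31.6, 23.7]
tool_rot: [-3.139, 0.013, -0.51]
force: [-9.2, 5.3, 7.5]
width: 0.1
gripper_force: 5.5
```

```bash
python3 -c "
from h import *
F(4);T()"
```

```text
F [-9.15  5.91  8.11] [0.28 1.25 0.61] 24.95
radius 86.2 phi 78.1 yaw -29.2 Ffwd -11.2 Flat 0.5 fwd/lat of r -25.6 82.3 [600.8 -31.7  23.6]
```

Request:
step_arm(series=[[[0, 0, 0, 0.004, 0, 0, 1], [0, 0, 0, 0.004, 0, 0, 1], [0, 0, 0, 0.002, 0, 0, 1], [0, 0, 0, 0, 0, 0, 1]]])

```text
clock: 25.35
eef_pos: [601.1, -31.7, 23.6]
tool_rot: [-3.138, 0.015, -0.51]
force: [-11.8, 7.2, 9.8]
width: -0.1
gripper_force: 6.7
```

```bash
python3 -c "
from h import *
F(4);T()"
```

```text
F [-11.21   6.98   9.67] [0.19 0.1  0.18] 25.55
radius 86.2 phi 77.9 yaw -29.2 Ffwd -12.9 Flat 0.7 fwd/lat of r -25.3 82.4 [601.1 -31.7  23.6]
```

Request:
step_arm(series=[[[0, 0, 0, 0.003, 0, 0, 1], [0, 0, 0, 0, 0, 0, 1], [0, 0, 0, 0, 0, 0, 1], [0, 0, 0, 0, 0, 0, 1], [0, 0, 0, 0, 0, 0, 1]]])

```text
clock: 26.05
eef_pos: [601.3, -31.8, 23.6]
tool_rot: [-3.138, 0.016, -0.51]
force: [-12.7, 6.0, 9.5]
width: 0.1
gripper_force: 7.0
```

```bash
python3 -c "
from h import *
F(4);T()"
```

```text
F [-11.87   7.17  10.66] [0.44 0.18 0.74] 26.25
radius 86.2 phi 77.8 yaw -29.2 Ffwd -14.3 Flat 0.0 fwd/lat of r -25.2 82.4 [601.2 -31.8  23.6]
```

Request:
step_arm(series=[[[0, 0, 0, -0.01, 0, 0, 1], [0, 0, 0, -0.01, 0, 0, 1], [0, 0, 0, -0.02, 0, 0, 1], [0, 0, 0, -0.04, 0, 0, 1], [0, 0, 0, -0.1, 0, 0, 1], [0, 0, 0, 0, 0, -0.25, 1], [0, 0, 0, 0, 0, -0.3, 1], [0, 0, 0, -0.3, 0, -0.1, 1], [0, 0, 0, -0.3, 0, 0, 1], [0, 0, 0, 0, 0, 0, 1]]])

```text
clock: 27.25
eef_pos: [499.1, 23.5, 121.7]
tool_rot: [-3.141, 0.008, -0.51]
force: [0.8, 0.5, 0.2]
width: -0.1
gripper_force: 0.0
```

Run:
```python
from h import *
F(3)
q=cv2.imread('pics/t2.png')
p=shot('top');print('crucible',[(d['centre'],d['score']) for d in ctrl.recognise(p,'crucible')[:2]],'board',ctrl.recognise(p,'board')[:1])
# brightness threshold of board: fit rectangle
g=cv2.cvtColor(p['img'],cv2.COLOR_RGB2HSV)
m=((g[...,1]<75)&(g[...,2]>85)).astype(np.uint8); m[:,:150]=0;m[:145]=0;m[:,305:]=0;m[215:]=0
n,l,st,c=cv2.connectedComponentsWithStats(m)
k=1+np.argmax(st[1:,4]);ys,xs=np.where(l==k)
print(st[k],cv2.minAreaRect(np.c_[xs,ys].astype(np.float32)))
print([(np.round(d['centre']).tolist(),round(d['score'],2),atz(p,d['centre'],60)[:2].round()) for d in ctrl.recognise(p,'latch_pin')[:5]])
```

```text
F [ 1.04 -0.36 -0.05] [0.52 0.6  0.64] 27.4
crucible [([224.2, 178.0], 0.88), ([117.3, 265.0], 0.37)] board [{'centre': [240.0, 173.5], 'score': 0.79}]
[ 168  153  137   61 4729] ((237.819091796875, 174.8457489013672), (142.8489532470703, 54.192588806152344), 9.188836097717285)
[([311.0, 116.0], 0.61, array([ 817., -132.])), ([343.0, 306.0], 0.6, array([ 339., -191.])), ([296.0, 202.0], 0.55, array([598., -84.])), ([256.0, 132.0], 0.51, array([778.,   9.]))]
```

Run:
```python
from h import *
p=shot('top');a=cv2.cvtColor(p['img'],cv2.COLOR_RGB2GRAY).astype(float)
b=cv2.imread('pics/top3.png',0).astype(float)
for c in (200,235,245,262,275,285):
    print(c,'now',a[148:164,c-2:c+3].mean(1).round().astype(int),'bef',b[148:164,c-2:c+3].mean(1).round().astype(int))
print(ctrl.read_state()['force'].round(1))
```

```text
200 now [ 99 101  83  57  50  71 111 122 119 120 121 120 120 121 121 122] bef [102 100  82  60  48  69 124 138 133 134 133 134 135 135 134 133]
235 now [103  93  93  73  63  58  98 131 133 133 131 133 130 131 131 132] bef [102  92  93  79  62  59  85 123 133 132 132 132 131 132 131 132]
245 now [108  96  93  75  61  58  84 124 134 131 131 131 132 133 133 132] bef [ 94  93  93  91  72  56  69 119 133 130 130 132 131 132 133 132]
262 now [ 76  69  62  62  66  59  59 119 137 132 132 133 133 133 134 131] bef [ 59  61  62  63  64  63  53  97 120 117 116 119 116 118 117 118]
275 now [110 103  98  97  77  57  53 104 131 135 132 133 131 134 133 134] bef [103 102  98  96  78  59  57  79 112 118 117 117 117 118 117 116]
285 now [109 107  95 100  84  65  52  92 132 138 135 135 134 134 135 135] bef [107 109  98  99  87  69  55  65 125 138 134 135 135 131 128 125]
[ 0.9 -0.1  0.1]
```

The board sits slightly further into the buffer than when it rested free (about 0.3 px, or 0.6 mm), so it is gripped. The crucible is still standing and the robot is clear, so I'm handing in.

```bash
python3 -c "
from cell import ctrl
print(ctrl.finish_job())"
```

```text
the job is handed in; nothing more can be done
None
```

I swung the board onto the buffer and pressed it there at about 10 N. The holding arm's pin now nips it at an estimated 10 N (14 N at the pin, less about 5 N of pivot friction), with the crucible still standing and the job handed in at about 27.5 s.

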